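# Find the hidden well of a block heater with a spring-tipped temperature probe

### The job

Take the spring-tipped temperature probe from its holder, put its tip through the brush-covered slot of the block heater at either end of the slot, and, pressing only lightly and keeping it upright, drag it along the slot until the tip drops into the hidden well; stop there at once, set the collar down on the lid and let go. Do not press or shove hard, and do not knock the stirring rod or the beaker about.

Things in the scene. Friction and masses are not known exactly. Their poses are not given: they have to be found in the camera images.
- heater: Block heater, a white box 150 x 290 x 80 mm high with an aluminium lid, fixed to the bench. Origin: centre of its underside, on the bench; x across, y along its length, z up. A slot 18 mm wide and 140 mm long runs along y in the middle of the lid (lid top z = 80 mm, lid 6 mm thick), closed by a black brush seal whose soft bristles give way without resistance.
- slot (a point): Middle of the slot, level with the lid's top; axes as the heater's. Below is a rigid floor 25 mm under the lid's top, with one cross well, 18 mm long in y, that goes 25 mm deeper. The well is hidden and its place not known: its centre lies somewhere from -35 to +35 mm along y from here; beyond 45 mm from the middle the floor is unbroken.
- probe_grip (a point): Centre of the handle of the probe: an upright grey bar 22 x 22 mm square and 66 mm tall, axes along its sides, z up along the probe; 110 to 180 g in all. It stands upright in one of the two holes of the holder, with a round steel collar below the handle, and is loose. The other hole holds a stirring rod with a ball top. The two are 90 mm apart.
- probe_collar (a point): Centre of the underside of the probe's round collar (36 mm across, 6 mm thick), 47 mm below the handle's centre. In the holder the collar rests on the holder's top; a fully seated probe rests with it on the heater's lid. A rigid tube 12 mm across sticks out 15 mm below it.
- probe_tip (a point): Rounded end of the probe's plunger, 8 mm across, 45 mm below the underside of the collar when not pressed. It can be pushed up to 24 mm into the probe against a spring: 1 N to start, then 0.2 N per mm more; rigid beyond that.
- plunger: The plunger (20 g) that carries the tip; its origin lies in the collar's underside plane when not pressed and moves up with the tip.
- holder: White plastic holder, 80 x 180 mm and 66 mm high, fixed. Origin: centre of its underside, y along its length, z up. Two holes 20 mm square pass through its top plate at x = 0, y = +45 and -45 mm; plate top at z = 66 mm.
- rod_top (a point): Centre of the ball (30 mm) of the glass stirring rod in the holder's other hole; it reaches 51 mm above the ball's centre. Not to be moved.
- beaker: Glass beaker, 66 mm across and 85 mm high, standing loose beyond the gap between heater and holder. Origin: centre of its underside.
There are look-alikes about, which are no part of the job. Leave any red or yellow look-alike of the part that bears probe_grip alone.

How it is judged:
By the outcome, as a careful person would: the job done as asked, in the order asked, and still so for the second after the job is handed in, with the robot touching nothing.
It also fails if it takes over 53 s, if anything falls off the work surface, if the arm or the gripper's body presses on something with over 40 N, if the wrist force passes 120 N, or if a joint passes its speed limit or range.

### The arm

A 6-joint arm with a two-finger parallel gripper is mounted at the origin on the work surface. World frame = base frame: x ahead of the robot, y to its left, z up, the work surface at z = 0. Lengths are in m, angles in rad, forces in N, time in s.
With the tool pointing down it reaches from about 0.25 to 0.8 m from the base axis. Payload 8.5 kg.
Tool frame: the origin (TCP) lies on the centre line of the jaws, within the pads' length; the fingertips stand 19 mm ahead of it and the grasp point (between the pads) is the TCP; z points along the fingers, y is the direction in which the jaws open and shut (so a half turn about z gives the same grasp; the last joint's range is limited). The gripper opens to 85 mm and grips with 20 to 120 N. Pads are 22 mm wide; open, the fingers measure 114 mm over their backs; the gripper's body (76 mm by 85 mm) begins 54 mm behind the grasp point. The pads swing forward as they close: fully open they stand 13 mm farther back than shut.
Start: joints at [1.204, 0.238, -0.013, 1.319, 0, 1.571], TCP at [0.188, 0.49, 0.22] pointing down, gripper open.
Joint ranges: [-2.66, 2.66], [-1.03, 1.9], [-1.14, 1.46], [-1.82, 2.27], [-1.45, 1.34], [-3.14, 3.14]. Speed limits (rad/s): [2.22, 2.22, 2.79, 3.14, 3.14, 3.14].

### API

Orientations are given as a rotation vector (axis times angle).
In Python, from rig import bot, imaging, models gives the robot as it stands.
- The arm moves only by the tool move_arm, never from a script. Its argument "increments" is a list of rows, each a list of 3 entries, a list of its own where there are three numbers: the turn, a rotation vector about the tool's x, y, z each as a share of 10 degrees, from -1 to 1, then the shift along the tool's x, y, z each as a share of 5 cm, from -1 to 1, then the finger opening in mm, from 0 to 85.4. In form: [[[ax, ay, az], [x, y, z], fingers], ...]. A call has 1 to 12 rows; each row shifts and turns the commanded pose from where the row before left it, along the tool's axes as they then stand; what a row does not reach is not made up. A row lasts 1/8 s, in which the tool goes at most 62.5 mm and 10.7 degrees, less where a joint would pass 70% of its speed; a pose out of reach is approached as far as the arm can. A call with a number of a shift or a turn outside -1 to 1 is refused whole. A call with a gripper value outside its range is refused whole. The fingers move at their own pace and stop on an object; "squeeze" is the grip in N (left out, the last holds). Time passes only in rows, so rows that do not move let the fingers close. It gives the time, the measured TCP pose, the force and the opening at its end, in the units of the state.
- bot.read_state(): the state, without advancing time (a new reading comes with each control period).
- imaging.camera(name): name is "side" or "top" or "wrist"; returns the picture (420x560x3 uint8, blue, green, red); there is no depth.
- imaging.get_calibration(name): a dict with "fx", "fy", "cx", "cy" (pixels), "world_to_cam" (4x4, takes a point from world to camera coordinates); the wrist camera has in their place "hand_eye" (4x4, takes a point from camera to tool coordinates, whose origin is the TCP and whose axes are the flange's). Camera axes: x right, y down, z forward; pixel columns grow to the right and rows downward; lengths in m; the calibration is good to about 2 mm. A picture is of the moment at which its call begins: read the wrist's pose just before it. get_calibration takes no time and is no camera call.
- bot.finish_job(): hands the job in, once; it reports no verdict.
Trained networks look in the newest picture that a camera, given by its name, has taken for a name from the list of things; names that differ only in an ending like _2 or _b are one class to them, and where a whole thing is asked for, a point or a joint stands for the part that bears it (a point fixed in the world has none). Each returns a list of dicts, best first, with "conf" (0 to 1); they miss things now and then, are a little off and sometimes report something else, mostly with a low value. They report only what shows in the picture. A call takes as long as a camera call. They do not tell look-alikes from the thing itself.
- models.search_frame(target, camera): "extent" ([left, top, width, height] in pixels, round what is visible of it).
- models.landmark_of(target, camera): "location" ([column, row] in pixels: a listed point, or the origin of a listed thing).
The state is a dict: "t": time; "q": joint angles; "joint_velocities": joint speeds; "joint_efforts": joint torques, N m; "tool_pos": TCP position; "eef_rot": TCP orientation; "wrist_force": force on the tool from outside, world axes, zero at the start; "wrist_torque": the same for the moment, N m; "gripper_width": opening from 0.0 (shut) to 1.0 (fully open).
Only numpy, scipy, OpenCV 4.12 (cv2) and the standard library are available. Lean on these libraries where they do the work, as an engineer would, in place of code of your own. Each camera call takes 0.05 s, during which the arm holds its last target. There are 200 camera calls.

## Working session

There is one attempt and no reset: what is moved stays moved. The work goes in short steps, Python scripts to look and compute and a tool call to move; the robot and the scene stay as the last step left them, time stands still between calls to the robot, and variables do not carry over. Pictures are saved under pics/ and viewed, about 8 in all and at most 12, crops included, and the job is handed in when it is done.

Besides the shell and the picture viewer there is one more tool, called in YAML: its name, and indented under it one key for each argument. move_arm: Moves the arm, as the interface text tells. Its arguments: {"type":"object","properties":{"increments":{"type":"array"},"squeeze":{"type":"number"}},"required":["increments"]}

```bash
mkdir -p pics; cat > h.py <<'E'
import numpy as np, cv2
from scipy.spatial.transform import Rotation as R
from rig import bot, imaging, models
def cal(n):
    c=imaging.get_calibration(n); K=np.array([[c['fx'],0,c['cx']],[0,c['fy'],c['cy']],[0,0,1.]])
    if n=='wrist':
        s=bot.read_state(); T=np.eye(4); T[:3,:3]=R.from_rotvec(s['eef_rot']).as_matrix(); T[:3,3]=s['tool_pos']
        W=np.linalg.inv(T@np.array(c['hand_eye']))
    else: W=np.array(c['world_to_cam'])
    return K,W
def proj(n,p,kw=None):
    K,W=kw or cal(n); p=np.atleast_2d(p); q=(W[:3,:3]@p.T).T+W[:3,3]; u=(K@q.T).T; return u[:,:2]/u[:,2:]
def onplane(n,uv,z,kw=None):
    K,W=kw or cal(n); d=W[:3,:3].T@np.linalg.inv(K)@[uv[0],uv[1],1]; o=-W[:3,:3].T@W[:3,3]
    return o+d*(z-o[2])/d[2]
def tri(obs):
    A=[];b=[]
    for n,uv in obs:
        K,W=cal(n); d=W[:3,:3].T@np.linalg.inv(K)@[uv[0],uv[1],1]; d/=np.linalg.norm(d); o=-W[:3,:3].T@W[:3,3]
        P=np.eye(3)-np.outer(d,d); A.append(P); b.append(P@o)
    A=np.vstack(A);b=np.hstack(b); x=np.linalg.lstsq(A,b,rcond=None)[0]; return x,np.linalg.norm(A@x-b)
E
python3 - <<'E'
from h import *
ims={n:imaging.camera(n) for n in('top','side')}
for n,i in ims.items(): cv2.imwrite(f'pics/{n}0.png',i)
for t in ['heater','slot','probe_grip','probe_collar','holder','rod_top','beaker']:
    for n in ims:
        r=models.landmark_of(t,n); print(t,n,[(round(d['conf'],2),np.round(d['location']).tolist()) for d in r[:4]])
print(cal('top')[1].round(3),cal('side')[1].round(3)); s=bot.read_state(); print(s['eef_rot'],s['t'])
E
```

```text
heater top [(0.81, [408.0, 285.0])]
heater side [(0.95, [352.0, 178.0])]
slot top [(0.64, [185.0, 244.0]), (0.6, [426.0, 283.0])]
slot side [(0.67, [355.0, 148.0])]
probe_grip top [(0.96, [143.0, 162.0]), (0.7, [199.0, 229.0]), (0.7, [190.0, 155.0])]
probe_grip side [(0.97, [129.0, 316.0]), (0.93, [247.0, 278.0]), (0.81, [155.0, 268.0])]
probe_collar top [(0.77, [202.0, 234.0]), (0.76, [151.0, 167.0]), (0.61, [198.0, 161.0])]
probe_collar side [(0.96, [245.0, 296.0]), (0.78, [136.0, 335.0]), (0.73, [161.0, 290.0])]
holder top [(0.95, [184.0, 245.0])]
holder side [(0.92, [240.0, 346.0])]
rod_top top [(0.87, [148.0, 234.0])]
rod_top side [(0.68, [238.0, 342.0]), (0.27, [244.0, 296.0])]
beaker top [(0.79, [262.0, 178.0])]
beaker side [(0.73, [205.0, 253.0])]
[[ 0.18  -0.984  0.002 -0.007]
 [-0.956 -0.175 -0.236  0.598]
 [ 0.233  0.04  -0.972  0.741]
 [ 0.     0.     0.     1.   ]] [[-0.865 -0.502  0.     0.525]
 [-0.355  0.611 -0.708  0.232]
 [ 0.355 -0.612 -0.706  0.668]
 [ 0.     0.     0.     1.   ]]
[ 5.72866992e-01  3.08888323e+00 -1.03267210e-04] 0.8
```

View pics/top0.png

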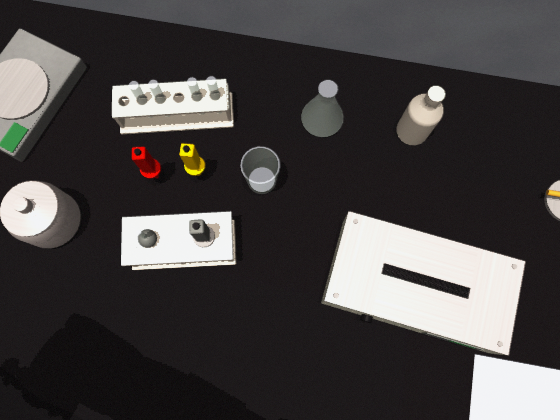

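View pics/side0.png

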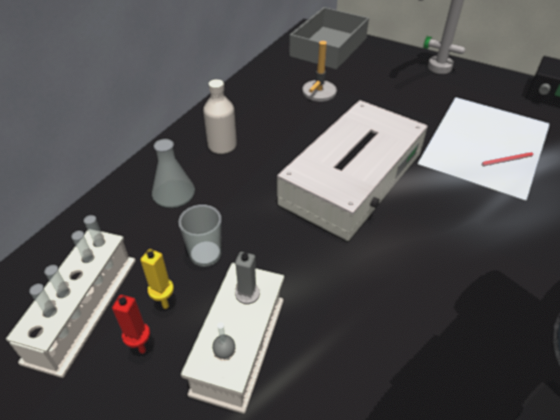

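The top view shows three possible probes. The grey one stands in the holder at top (199,229) / side (247,278). The red look-alike is at (145,162) / (129,316) and the yellow one at (190,157) / (155,268). I choose the grey one; the rod ball is at (148,237). The heater slot is around (426,281) and the beaker at (262,175).

```bash
python3 - <<'E'
from h import *
t=cv2.imread('pics/top0.png'); s=cv2.imread('pics/side0.png')
a=cv2.resize(t[190:280,110:250],None,fx=4,fy=4,interpolation=cv2.INTER_CUBIC)
b=cv2.resize(s[235:415,180:295],None,fx=2,fy=2,interpolation=cv2.INTER_CUBIC)
o=np.zeros((360,800,3),np.uint8); o[:,:560]=a; o[:360,565:795]=b; cv2.imwrite('pics/crop.png',o)
print('grip',tri([('top',(199,229)),('side',(247,278))]))
print('collar',tri([('top',(202,234)),('side',(245,296))]))
print('rod',tri([('top',(148,237)),('side',(223,346))]))
print('beaker0',onplane('top',(262,183),0.0), onplane('side',(205,253),0))
g=cv2.cvtColor(t,cv2.COLOR_BGR2GRAY)
def slot(g,box):
    x0,y0,x1,y1=box; m=(g[y0:y1,x0:x1]<90).astype(np.uint8)
    n,l,st,c=cv2.connectedComponentsWithStats(m); k=1+np.argmax(st[1:,4]); 
    ys,xs=np.where(l==k); r=cv2.minAreaRect(np.c_[xs+x0,ys+y0].astype(np.float32)); return r
for n,im,box in(('top',t,(370,250,485,310)),('side',s,(325,120,385,180))):
    r=slot(cv2.cvtColor(im,cv2.COLOR_BGR2GRAY),box); print(n,r); p=cv2.boxPoints(r)
    w=np.array([onplane(n,q,.08) for q in p]); print(w.round(4),w.mean(0).round(4))
    d=[w[1]-w[0],w[2]-w[1]]; d=max(d,key=np.linalg.norm); print(np.linalg.norm(d),np.degrees(np.arctan2(d[1],d[0])))
# holder top outline in top
m=cv2.inRange(t[205:270,115:242],(150,150,150),(255,255,255)); 
ys,xs=np.where(m>0); r=cv2.minAreaRect(np.c_[xs+115,ys+205].astype(np.float32)); w=np.array([onplane('top',q,.066) for q in cv2.boxPoints(r)]); print(w.round(4))
E
```

```text
grip (array([0.52923396, 0.21902121, 0.10516005]), np.float64(0.0037951063461866695))
collar (array([0.53109407, 0.22145362, 0.06298789]), np.float64(0.0011428685212487345))
rod (array([0.50943419, 0.30449887, 0.07371609]), np.float64(0.0001155779356730194))
beaker0 [0.65421476 0.1470366  0.        ] [0.661033   0.14896465 0.        ]
top ((425.625244140625, 280.568603515625), (89.43611145019531, 10.470871925354004), 16.189205169677734)
[[ 0.5186 -0.0736  0.08  ]
 [ 0.5353 -0.076   0.08  ]
 [ 0.5206 -0.2138  0.08  ]
 [ 0.5042 -0.2108  0.08  ]] [ 0.5197 -0.1435  0.08  ]
0.1385925681902296 -96.0860981882696
side ((355.5000305175781, 150.0), (6.172413349151611, 51.517242431640625), 43.602821350097656)
[[ 0.5317 -0.0777  0.08  ]
 [ 0.5193 -0.2121  0.08  ]
 [ 0.5067 -0.2037  0.08  ]
 [ 0.5201 -0.0713  0.08  ]] [ 0.5195 -0.1412  0.08  ]
0.13501590650300388 -95.27922570618277
[[0.5345 0.3629 0.066 ]
 [0.5785 0.1806 0.066 ]
 [0.4928 0.1582 0.066 ]
 [0.4503 0.3359 0.066 ]]
```

View pics/crop.png

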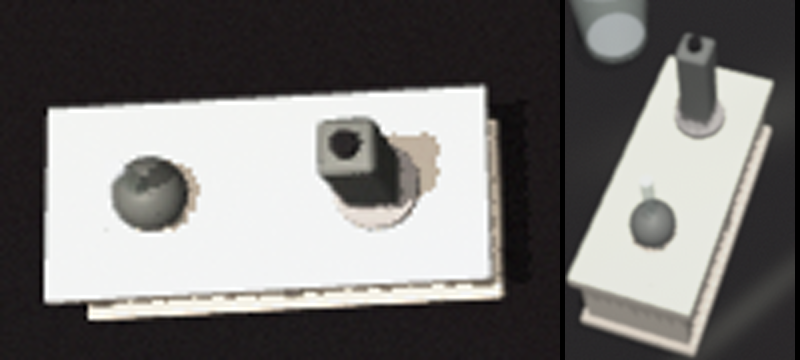

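The crop confirms the choice: a square grey handle on a round collar, in the right-hand hole, with the rod ball in the left-hand hole. Next I move above it for a close look.

move_arm:
  increments:
    - [[0,0,0],[-0.69,-0.22,-0.08],85]
    - [[0,0,0],[-0.69,-0.22,-0.08],85]
    - [[0,0,0],[-0.69,-0.22,-0.08],85]
    - [[0,0,0],[-0.69,-0.22,-0.08],85]
    - [[0,0,0],[-0.69,-0.22,-0.08],85]
    - [[0,0,0],[-0.69,-0.22,-0.08],85]
    - [[0,0,0],[-0.69,-0.22,-0.08],85]
    - [[0,0,0],[-0.69,-0.22,-0.08],85]
    - [[0,0,0],[-0.69,-0.22,-0.08],85]
    - [[0,0,0],[-0.69,-0.22,-0.08],85]
    - [[0,0,0],[-0.69,-0.22,-0.08],85]
    - [[0,0,0],[-0.69,-0.22,-0.08],85]
  squeeze: 40

```text
t: 2.3
tool_pos: [0.5283, 0.2175, 0.2684]
eef_rot: [0.573, 3.089, 0.0]
wrist_force: [0.1, 0.5, 0.3]
gripper_width: 0.994
```

move_arm:
  increments:
    - [[0,0,-0.85],[0,0,0],85]
    - [[0,0,-0.85],[0,0,0],85]
    - [[0,0,-0.85],[0,0,0],85]
    - [[0,0,-0.85],[0,0,0],85]
    - [[0,0,0],[0,0,0],85]
    - [[0,0,0],[0,0,0],85]

```text
t: 3.05
tool_pos: [0.5274, 0.2184, 0.2682]
eef_rot: [0.35, -3.122, 0.0]
wrist_force: [0.4, 0.5, 0.6]
gripper_width: 0.996
```

```bash
cat > w.py <<'E'
from h import *
import sys
s=bot.read_state(); M=R.from_rotvec(s['eef_rot']).as_matrix()
print('t',s['t'],'pos',np.round(s['tool_pos'],4),'q',np.round(s['q'],3),'F',np.round(s['wrist_force'],2),'w',s['gripper_width'])
print(M.round(4)); print('jaw yaw',np.degrees(np.arctan2(M[1,1],M[0,1])))
E
python3 - <<'E'
import w
from h import *
i=imaging.camera('wrist'); cv2.imwrite('pics/w0.png',i)
for t in ['probe_grip','probe_collar','holder','rod_top']:
    r=models.landmark_of(t,'wrist'); print(t,[(round(d['conf'],2),np.round(d['location']).tolist()) for d in r[:4]])
print(proj('wrist',[[.530,.218,.146],[.530,.218,.066]]).round())
E
```

```text
t 3.05 pos [0.5274 0.2184 0.2682] q [ 0.393  0.309  0.207  1.469 -0.     0.169] F [0.38 0.49 0.57] w 0.9962411884289069
[[-9.751e-01 -2.216e-01 -1.000e-04]
 [-2.216e-01  9.751e-01 -1.000e-04]
 [ 1.000e-04 -1.000e-04 -1.000e+00]]
jaw yaw 102.8009015828299
probe_grip [(0.93, [354.0, 280.0]), (0.89, [293.0, 281.0]), (0.6, [278.0, 184.0])]
probe_collar [(0.97, [342.0, 258.0]), (0.92, [275.0, 173.0]), (0.75, [292.0, 262.0])]
holder [(0.98, [311.0, 164.0])]
rod_top [(0.76, [352.0, 178.0])]
[[278. 194.]
 [278. 177.]]
```

View pics/w0.png

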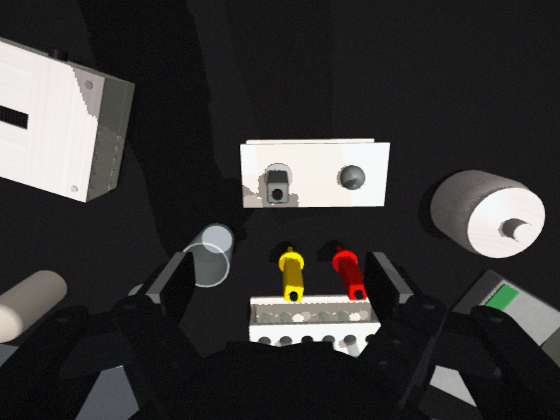

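The wrist view shows the handle top at about (278,194), exactly where I predicted it, squared to the jaws and midway between them. The rod ball at (352,178) is clear of the fingers. Now I descend and close.

move_arm:
  increments:
    - [[0,0,0],[-0.05,-0.02,0.39],85]
    - [[0,0,0],[0,0,0.39],85]
    - [[0,0,0],[0,0,0.39],85]
    - [[0,0,0],[0,0,0.39],85]
    - [[0,0,0],[0,0,0.39],85]
    - [[0,0,0],[0,0,0.39],85]
    - [[0,0,0],[0,0,0.39],85]
    - [[0,0,0],[0,0,0.37],85]
    - [[0,0,0],[0,0,0],85]

```text
t: 4.42
tool_pos: [0.5292, 0.2176, 0.1121]
eef_rot: [0.354, -3.119, 0.001]
wrist_force: [0.2, 0.1, -0.1]
gripper_width: 0.994
```

move_arm:
  increments:
    - [[0,0,0],[0,0,0],50]
    - [[0,0,0],[0,0,0],35]
    - [[0,0,0],[0,0,0],28]
    - [[0,0,0],[0,0,0],24]
    - [[0,0,0],[0,0,0],20]
    - [[0,0,0],[0,0,0],15]
    - [[0,0,0],[0,0,0],15]
    - [[0,0,0],[0,0,0],15]
  squeeze: 40

```text
t: 5.42
tool_pos: [0.5303, 0.2178, 0.1136]
eef_rot: [-0.355, 3.121, -0.0]
wrist_force: [-0.3, -2.3, 5.3]
gripper_width: 0.256
```

```bash
python3 - <<'E'
import w
from h import *
i=imaging.camera('side');j=imaging.camera('top')
o=np.hstack([cv2.resize(i[200:400,150:310],None,fx=2.5,fy=2.5),cv2.resize(j[150:350,130:290],None,fx=2.5,fy=2.5)]); cv2.imwrite('pics/g.png',o)
E
```

```text
t 5.425 pos [0.5303 0.2178 0.1136] q [ 0.39   0.373 -0.099  1.098 -0.     0.164] F [-0.34 -2.28  5.33] w 0.2558190629249851
[[-9.745e-01 -2.245e-01  7.000e-04]
 [-2.245e-01  9.745e-01 -2.000e-04]
 [-6.000e-04 -4.000e-04 -1.000e+00]]
jaw yaw 102.97282813876895
```

View pics/g.png

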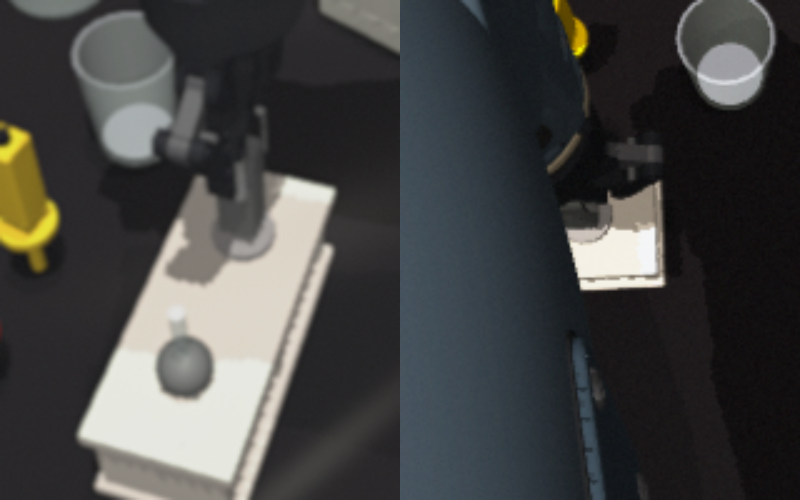

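The jaws stopped at 21.9 mm, which is the handle width, and the probe is gripped upright. Now I lift it straight up.

move_arm:
  increments:
    - [[0,0,0],[0,0,-0.15],15]
    - [[0,0,0],[0,0,-0.25],15]
    - [[0,0,0],[0,0,-0.3],15]
    - [[0,0,0],[0,0,-0.3],15]
    - [[0,0,0],[0,0,-0.35],15]
    - [[0,0,0],[0,0,-0.35],15]
    - [[0,0,0],[0,0,-0.15],15]
    - [[0,0,0],[0,0,0],15]
    - [[0,0,0],[0,0,0],15]

```text
t: 6.65
tool_pos: [0.5297, 0.2178, 0.2051]
eef_rot: [0.355, -3.121, 0.001]
wrist_force: [-0.2, 0.1, -2.2]
gripper_width: 0.249
```

```bash
python3 - <<'E'
import w
from h import *
M=w.M; p=np.array(w.s['tool_pos'])
yaw=np.radians(84.3); u=np.array([np.cos(yaw),np.sin(yaw),0]); tgt=np.array([.5196,-.1422,p[2]])+u*.055
print(tgt,'tool shift share',(M.T@(tgt-p)/.05).round(3))
i=imaging.camera('side');j=imaging.camera('top')
for n in('side','top'):
  for t in('probe_grip','probe_collar','probe_tip','rod_top'):
    print(n,t,[(round(d['conf'],2),np.round(d['location']).tolist()) for d in models.landmark_of(t,n)[:3]])
print('expected collar/tip',proj('side',[p-[0,0,.047],p-[0,0,.092]]).round(),proj('top',[p-[0,0,.047],p-[0,0,.092]]).round())
E
```

```text
t 6.65 pos [0.5297 0.2178 0.2051] q [ 0.39   0.326  0.072  1.317 -0.     0.164] F [-0.19  0.05 -2.23] w 0.24911879434364187
[[-9.744e-01 -2.247e-01 -9.000e-04]
 [-2.247e-01  9.744e-01 -4.000e-04]
 [ 1.000e-03 -2.000e-04 -1.000e+00]]
jaw yaw 102.98359369650026
[ 0.52506259 -0.08747194  0.20512548] tool shift share [ 1.463e+00 -5.929e+00  3.000e-03]
side probe_grip [(0.98, [243.0, 232.0]), (0.93, [156.0, 268.0]), (0.92, [127.0, 317.0])]
side probe_collar [(0.92, [242.0, 253.0]), (0.85, [134.0, 335.0]), (0.71, [160.0, 289.0])]
side probe_tip [(0.61, [247.0, 275.0]), (0.55, [142.0, 351.0]), (0.52, [168.0, 309.0])]
side rod_top []
top probe_grip [(0.86, [189.0, 154.0]), (0.63, [189.0, 218.0])]
top probe_collar [(0.84, [196.0, 227.0]), (0.79, [197.0, 165.0])]
top probe_tip []
top rod_top []
expected collar/tip [[243. 252.]
 [245. 273.]] [[194. 223.]
 [199. 229.]]
```

move_arm:
  increments:
    - [[0,0,0],[0.07,-0.3,0],15]
    - [[0,0,0],[0.15,-0.6,0],15]
    - [[0,0,0],[0.15,-0.6,0],15]
    - [[0,0,0],[0.15,-0.6,0],15]
    - [[0,0,0],[0.15,-0.6,0],15]
    - [[0,0,0],[0.15,-0.6,0],15]
    - [[0,0,0],[0.15,-0.6,0],15]
    - [[0,0,0],[0.15,-0.6,0],15]
    - [[0,0,0],[0.15,-0.6,0],15]
    - [[0,0,0],[0.15,-0.6,0],15]
    - [[0,0,0],[0.06,-0.23,0],15]
    - [[0,0,0],[0,0,0],15]

```text
t: 8.65
tool_pos: [0.5243, -0.0884, 0.2057]
eef_rot: [0.353, -3.122, -0.0]
wrist_force: [0.2, -0.1, -2.0]
gripper_width: 0.246
```

move_arm:
  increments:
    - [[0,0,0.47],[0,0,0],15]
    - [[0,0,0.47],[0,0,0],15]
    - [[0,0,0.47],[0,0,0],15]
    - [[0,0,0.46],[0,0,0],15]
    - [[0,0,0],[0,0,0.2],15]
    - [[0,0,0],[0,0,0],15]
    - [[0,0,0],[0,0,0],15]

```text
t: 9.52
tool_pos: [0.5244, -0.0873, 0.1955]
eef_rot: [-0.155, -3.137, 0.0]
wrist_force: [-0.8, 0.1, -1.3]
gripper_width: 0.25
```

```bash
python3 - <<'E'
import w
from h import *
p=np.array(w.s['tool_pos'])
ims={n:imaging.camera(n) for n in('side','top')}
uv={}
for n in ims:
  for t in('probe_grip','probe_collar','probe_tip','slot'):
    print(n,t,[(round(d['conf'],2),np.round(d['location'],1).tolist()) for d in models.landmark_of(t,n)[:3]])
yaw=np.radians(84.3); u=np.array([np.cos(yaw),np.sin(yaw),0]); v=np.array([u[1],-u[0],0]); c=np.array([.5196,-.1422,.08])
P=[c+a*u+b*v for a,b in((-.07,-.009),(.07,-.009),(.07,.009),(-.07,.009))]
tip=p-[0,0,.092]; out=[]
for n in ims:
  im=ims[n].copy(); im=cv2.resize(im,None,fx=4,fy=4,interpolation=cv2.INTER_CUBIC)
  q=(proj(n,P)*4+1.5).round().astype(np.int32); cv2.polylines(im,[q],True,(0,255,0),1)
  for pt,col in((tip,(0,0,255)),(np.r_[tip[:2],.08],(255,0,255)),(p-[0,0,.047],(255,0,0))):
    a=(proj(n,pt)[0]*4+1.5).round().astype(int); cv2.circle(im,tuple(int(x) for x in a),4,col,1)
  a=(proj(n,np.r_[tip[:2],.08])[0]*4).astype(int); y=max(0,a[1]-300); x=max(0,a[0]-200); out.append(im[y:y+500,x:x+400])
cv2.imwrite('pics/s1.png',np.hstack(out))
E
```

```text
t 9.525 pos [ 0.5244 -0.0873  0.1955] q [-0.165  0.259 -0.048  1.264 -0.    -0.067] F [-0.84  0.12 -1.29] w 0.25000120530908165
[[-9.952e-01  9.830e-02 -5.000e-04]
 [ 9.830e-02  9.952e-01  0.000e+00]
 [ 5.000e-04 -0.000e+00 -1.000e+00]]
jaw yaw 84.35828320668078
side probe_grip [(0.96, [155.7, 267.9]), (0.71, [351.5, 113.7]), (0.68, [127.8, 318.8])]
side probe_collar [(0.8, [344.1, 136.4]), (0.77, [136.4, 334.9]), (0.58, [160.9, 291.8])]
side probe_tip [(0.61, [344.5, 158.3]), (0.61, [167.8, 310.7]), (0.43, [141.5, 349.9])]
side slot [(0.76, [358.7, 147.2]), (0.3, [224.2, 348.4])]
top probe_grip [(0.65, [408.8, 261.7]), (0.63, [190.5, 157.4]), (0.62, [409.7, 284.2])]
top probe_collar [(0.96, [398.0, 265.4]), (0.77, [197.1, 163.5]), (0.76, [152.6, 168.3])]
top probe_tip []
top slot [(0.93, [423.5, 281.7])]
```

View pics/s1.png

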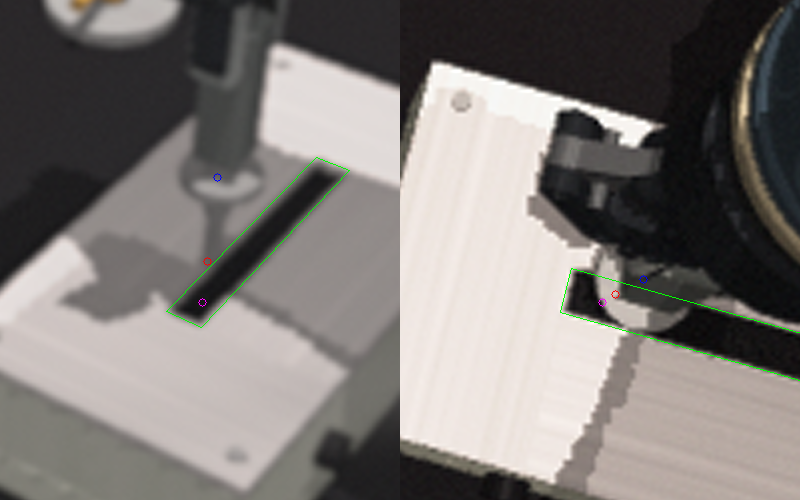

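The view is s1.png, with the slot outline (green) fitting well in both views. The probe's visible tip sits a few zoomed pixels off its predicted mark. I lower to just above the lid and measure the tip against the slot there.

move_arm:
  increments:
    - [[0,0,0],[0,0,0.18],15]
    - [[0,0,0],[0,0,0.18],15]
    - [[0,0,0],[0,0,0],15]
    - [[0,0,0],[0,0,0],15]

```text
t: 10.52
tool_pos: [0.5245, -0.0876, 0.1776]
eef_rot: [-0.157, -3.137, 0.0]
wrist_force: [0.1, 0.4, -2.0]
gripper_width: 0.245
```

```bash
python3 - <<'E'
import w
from h import *
p=np.array(w.s['tool_pos']); col=p-[0,0,.047]; tip=p-[0,0,.092]
acc={}
for k in range(3):
  ims={n:imaging.camera(n) for n in('side','top')}
  for n in ims:
    for t,e in(('probe_grip',p),('probe_collar',col),('probe_tip',tip)):
      pr=proj(n,e)[0]
      for d in models.landmark_of(t,n):
        if np.linalg.norm(np.array(d['location'])-pr)<15: acc.setdefault((n,t),[]).append(d['location'])
for k,v in acc.items(): print(k,np.mean(v,0).round(1),'exp',proj(k[0],{'probe_grip':p,'probe_collar':col,'probe_tip':tip}[k[1]])[0].round(1))
m={k:np.mean(v,0) for k,v in acc.items()}
if ('top','probe_collar') in m: print('collar',tri([(n,m[n,'probe_collar']) for n in('top','side')]),col)
print('top collar on plane',onplane('top',m['top','probe_collar'],col[2])-col,'side',onplane('side',m['side','probe_collar'],col[2])-col)
out=[]
for n in ims:
  im=cv2.resize(ims[n],None,fx=5,fy=5,interpolation=cv2.INTER_CUBIC); a=(proj(n,tip)[0]*5+2).astype(int)
  cv2.circle(im,tuple(map(int,a)),3,(0,0,255),1); cv2.circle(im,tuple(map(int,proj(n,col)[0]*5+2)),3,(255,0,0),1)
  out.append(im[max(0,a[1]-250):,max(0,a[0]-200):][:500,:400])
cv2.imwrite('pics/s2.png',np.hstack(out))
E
```

```text
t 10.525 pos [ 0.5245 -0.0876  0.1776] q [-0.165  0.267 -0.084  1.22  -0.    -0.066] F [ 0.11  0.41 -1.99] w 0.24488856227426578
[[-9.95e-01  9.96e-02 -3.00e-04]
 [ 9.96e-02  9.95e-01 -0.00e+00]
 [ 3.00e-04 -1.00e-04 -1.00e+00]]
jaw yaw 84.28539363308526
('side', 'probe_collar') [342.4 142.4] exp [344.4 142.1]
('side', 'probe_tip') [345.2 165.9] exp [341.9 162.3]
('top', 'probe_grip') [405.2 265.3] exp [405.8 262.6]
('top', 'probe_collar') [396.  268.1] exp [398.  266.9]
('side', 'probe_grip') [349.9 124.3] exp [347.3 119.2]
collar (array([ 0.5244236 , -0.08422697,  0.13150812]), np.float64(0.0032460298922038157)) [ 0.52451785 -0.08758857  0.1306357 ]
top collar on plane [-2.18534668e-03  2.60907531e-03  5.55111512e-17] side [ 2.60445198e-03  2.62879512e-03 -5.55111512e-17]
```

View pics/s2.png

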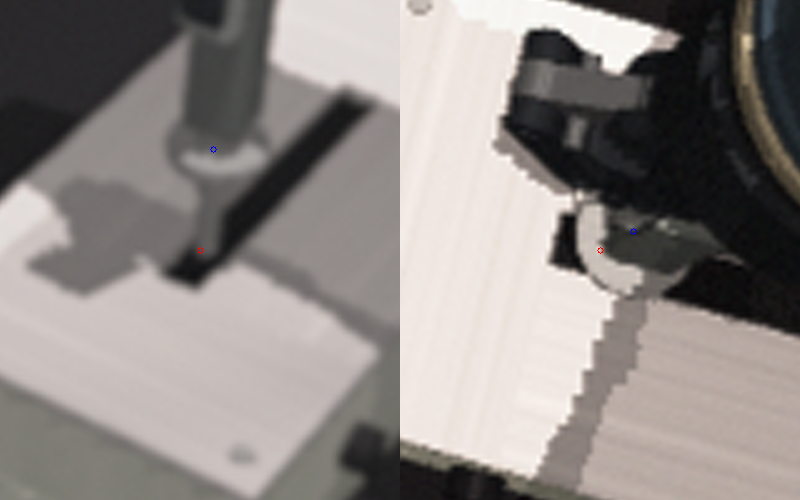

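In the side view the tip shows at about (207,247), against a slot axis x≈200 at lid level. In the top view the collar is about 12 zoomed px low. Both put the probe about 3 mm towards −x, so I shift +3 mm and enter the slot.

move_arm:
  increments:
    - [[0,0,0],[-0.06,0,0],15]
    - [[0,0,0],[0,0,0.1],15]
    - [[0,0,0],[0,0,0.12],15]
    - [[0,0,0],[0,0,0.08],15]
    - [[0,0,0],[0,0,0],15]
    - [[0,0,0],[0,0,0],15]
    - [[0,0,0],[0,0,0],15]

```text
t: 12.6
tool_pos: [0.5277, -0.0879, 0.1629]
eef_rot: [0.157, 3.137, -0.0]
wrist_force: [0.0, -0.0, -2.3]
gripper_width: 0.248
```

```bash
python3 - <<'E'
import w
from h import *
p=np.array(w.s['tool_pos'])+[-.003,0,0]; col=p-[0,0,.047]; tip=p-[0,0,.092]
F=[]
ims={n:imaging.camera(n) for n in('side','top')}
for k in range(4): imaging.camera('wrist'); F.append(bot.read_state()['wrist_force'])
print(np.mean(F,0).round(2),np.std(F,0).round(2))
out=[]
for n in ims:
  im=cv2.resize(ims[n],None,fx=5,fy=5,interpolation=cv2.INTER_CUBIC); a=(proj(n,tip)[0]*5+2).astype(int)
  cv2.circle(im,tuple(map(int,proj(n,col)[0]*5+2)),3,(255,0,0),1)
  out.append(im[max(0,a[1]-250):,max(0,a[0]-200):][:500,:400])
cv2.imwrite('pics/s3.png',np.hstack(out))
E
```

```text
t 12.6 pos [ 0.5277 -0.0879  0.1629] q [-0.165  0.28  -0.105  1.186 -0.    -0.065] F [ 0.04 -0.04 -2.25] w 0.24813641975503922
[[-9.95e-01  9.96e-02  3.00e-04]
 [ 9.96e-02  9.95e-01 -1.00e-04]
 [-3.00e-04 -1.00e-04 -1.00e+00]]
jaw yaw 84.28429088337101
[ 0.11  0.02 -1.95] [0.56 0.53 0.5 ]
```

View pics/s3.png

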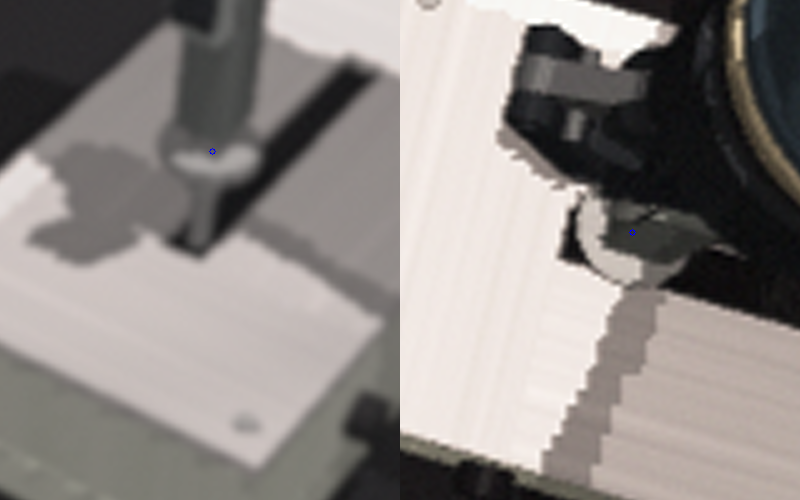

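The tip is inside the slot, and the force (−2 N, the probe's weight, ±0.5 noise) shows no contact. Now I lower to a light touch on the floor.

move_arm:
  increments:
    - [[0,0,0],[0,0,0.12],15]
    - [[0,0,0],[0,0,0.12],15]
    - [[0,0,0],[0,0,0.08],15]
    - [[0,0,0],[0,0,0.06],15]
    - [[0,0,0],[0,0,0],15]
    - [[0,0,0],[0,0,0],15]

```text
t: 13.65
tool_pos: [0.5275, -0.0879, 0.1439]
eef_rot: [0.157, 3.138, -0.0]
wrist_force: [-0.4, 0.1, 0.5]
gripper_width: 0.247
```

```bash
cat > f.py <<'E'
from h import *
F=[];n=5
for k in range(n): imaging.camera('wrist'); s=bot.read_state(); F.append(s['wrist_force'])
p=np.array(s['tool_pos']); u=np.array([np.cos(np.radians(84.3)),np.sin(np.radians(84.3)),0])
d=p-[.5196,-.1422,0]
print('t',s['t'],'p',p.round(4),'along',((d@u)*1e3).round(1),'across',((d@[u[1],-u[0],0])*1e3).round(1),'F',np.mean(F,0).round(2),'T',np.round(s['wrist_torque'],2))
E
python3 f.py
```

```text
t 13.9 p [ 0.5275 -0.0879  0.1438] along 54.8 across 2.5 F [-0.72 -0.39  0.06] T [0.03 0.23 0.01]
```

The tip touches the floor with about 2 N. Now I drag along −y of the slot.

move_arm:
  increments:
    - [[0,0,0],[0,-0.05,0],15]
    - [[0,0,0],[0,-0.05,0],15]
    - [[0,0,0],[0,-0.05,0],15]
    - [[0,0,0],[0,-0.05,0],15]
    - [[0,0,0],[0,0,0],15]
    - [[0,0,0],[0,0,0],15]

```text
t: 14.65
tool_pos: [0.5266, -0.0982, 0.1437]
eef_rot: [0.157, 3.138, -0.001]
wrist_force: [-0.4, -0.4, 0.2]
gripper_width: 0.249
```

```bash
python3 f.py
```

```text
t 14.9 p [ 0.5265 -0.098   0.1437] along 44.6 across 2.5 F [-0.18 -1.11  0.6 ] T [-0.33 -0.   -0.01]
```

move_arm:
  increments:
    - [[0,0,0],[0,-0.05,0],15]
    - [[0,0,0],[0,-0.05,0],15]
    - [[0,0,0],[0,0,0],15]

```text
t: 15.28
tool_pos: [0.526, -0.1031, 0.1437]
eef_rot: [-0.157, -3.138, 0.0]
wrist_force: [-0.1, 0.5, 0.1]
gripper_width: 0.248
```

```bash
sed -i 's/n=5/n=4/' f.py; python3 f.py
```

```text
t 15.475 p [ 0.526  -0.103   0.1437] along 39.7 across 2.5 F [ 0.32 -0.02  0.32] T [-0.11  0.06  0.01]
```

move_arm:
  increments:
    - [[0,0,0],[0,-0.05,0],15]
    - [[0,0,0],[0,-0.05,0],15]
    - [[0,0,0],[0,0,0],15]

```text
t: 15.85
tool_pos: [0.5255, -0.1082, 0.1437]
eef_rot: [-0.157, -3.138, 0.001]
wrist_force: [0.7, 0.8, 0.6]
gripper_width: 0.247
```

```bash
python3 f.py
```

```text
t 16.05 p [ 0.5255 -0.108   0.1437] along 34.6 across 2.5 F [-0.5  -0.6   0.48] T [-0.17  0.02 -0.01]
```

move_arm:
  increments:
    - [[0,0,0],[0,-0.05,0],15]
    - [[0,0,0],[0,-0.05,0],15]
    - [[0,0,0],[0,0,0],15]

```text
t: 16.42
tool_pos: [0.525, -0.1131, 0.1437]
eef_rot: [-0.157, -3.138, 0.001]
wrist_force: [0.1, 0.3, 0.4]
gripper_width: 0.248
```

```bash
python3 f.py
```

```text
t 16.625 p [ 0.525  -0.113   0.1437] along 29.6 across 2.5 F [-0.16 -0.18  0.08] T [-0.15  0.04 -0.05]
```

move_arm:
  increments:
    - [[0,0,0],[0,-0.05,0],15]
    - [[0,0,0],[0,-0.05,0],15]
    - [[0,0,0],[0,0,0],15]

```text
t: 17.0
tool_pos: [0.5245, -0.1181, 0.1437]
eef_rot: [-0.157, -3.138, 0.001]
wrist_force: [0.3, -0.3, 0.0]
gripper_width: 0.248
```

```bash
python3 f.py
```

```text
t 17.2 p [ 0.5245 -0.118   0.1438] along 24.6 across 2.5 F [-0.13 -0.68  0.4 ] T [-0.23  0.02  0.01]
```

move_arm:
  increments:
    - [[0,0,0],[0,-0.05,0],15]
    - [[0,0,0],[0,-0.05,0],15]
    - [[0,0,0],[0,0,0],15]

```text
t: 17.58
tool_pos: [0.524, -0.1231, 0.1437]
eef_rot: [-0.157, -3.138, 0.001]
wrist_force: [0.4, -0.7, 0.9]
gripper_width: 0.25
```

```bash
python3 f.py
```

```text
t 17.775 p [ 0.5241 -0.1229  0.1437] along 19.6 across 2.5 F [-0.06 -0.58  0.37] T [-0.15  0.02  0.05]
```

move_arm:
  increments:
    - [[0,0,0],[0,-0.05,0],15]
    - [[0,0,0],[0,-0.05,0],15]
    - [[0,0,0],[0,0,0],15]

```text
t: 18.15
tool_pos: [0.5235, -0.128, 0.1438]
eef_rot: [0.157, 3.138, -0.001]
wrist_force: [-0.4, -0.3, 0.6]
gripper_width: 0.246
```

```bash
python3 f.py
```

```text
t 18.35 p [ 0.5235 -0.1279  0.1437] along 14.6 across 2.5 F [-0.16 -0.29  0.58] T [-0.18  0.08 -0.02]
```

move_arm:
  increments:
    - [[0,0,0],[0,-0.05,0],15]
    - [[0,0,0],[0,-0.05,0],15]
    - [[0,0,0],[0,0,0],15]

```text
t: 18.73
tool_pos: [0.523, -0.133, 0.1437]
eef_rot: [-0.157, -3.138, 0.001]
wrist_force: [0.9, 0.6, 0.5]
gripper_width: 0.243
```

```bash
python3 f.py
```

```text
t 18.925 p [ 0.5231 -0.1329  0.1438] along 9.6 across 2.5 F [-0.12 -0.53  0.23] T [-0.21  0.04  0.04]
```

move_arm:
  increments:
    - [[0,0,0],[0,-0.05,0],15]
    - [[0,0,0],[0,-0.05,0],15]
    - [[0,0,0],[0,0,0],15]

```text
t: 19.3
tool_pos: [0.5225, -0.138, 0.1437]
eef_rot: [-0.157, -3.138, 0.001]
wrist_force: [0.8, -0.4, -0.3]
gripper_width: 0.247
```

```bash
python3 f.py
```

```text
t 19.5 p [ 0.5225 -0.1378  0.1438] along 4.6 across 2.5 F [-0.18 -0.9   0.19] T [-0.17  0.01  0.04]
```

move_arm:
  increments:
    - [[0,0,0],[0,-0.05,0],15]
    - [[0,0,0],[0,-0.05,0],15]
    - [[0,0,0],[0,0,0],15]

```text
t: 19.88
tool_pos: [0.522, -0.143, 0.1437]
eef_rot: [0.157, 3.138, -0.001]
wrist_force: [0.6, 0.4, 0.4]
gripper_width: 0.248
```

```bash
python3 f.py
```

```text
t 20.075 p [ 0.522  -0.1429  0.1437] along -0.4 across 2.5 F [-0.43 -0.48  0.11] T [-0.18  0.04  0.06]
```

move_arm:
  increments:
    - [[0,0,0],[0,-0.05,0],15]
    - [[0,0,0],[0,-0.05,0],15]
    - [[0,0,0],[0,0,0],15]

```text
t: 20.45
tool_pos: [0.5215, -0.148, 0.1437]
eef_rot: [-0.157, -3.138, 0.001]
wrist_force: [-0.2, -0.5, -0.2]
gripper_width: 0.248
```

```bash
python3 f.py
```

```text
t 20.65 p [ 0.5215 -0.1478  0.1437] along -5.4 across 2.5 F [-0.08 -0.17  0.67] T [-0.18 -0.03  0.01]
```

move_arm:
  increments:
    - [[0,0,0],[0,-0.05,0],15]
    - [[0,0,0],[0,-0.05,0],15]
    - [[0,0,0],[0,0,0],15]

```text
t: 21.02
tool_pos: [0.521, -0.1529, 0.1437]
eef_rot: [-0.157, -3.138, 0.001]
wrist_force: [-0.3, -0.9, 0.2]
gripper_width: 0.246
```

```bash
python3 f.py
```

```text
t 21.225 p [ 0.521  -0.1528  0.1438] along -10.4 across 2.5 F [ 0.21 -0.29  0.14] T [-0.2   0.01 -0.  ]
```

move_arm:
  increments:
    - [[0,0,0],[0,-0.05,0],15]
    - [[0,0,0],[0,-0.05,0],15]
    - [[0,0,0],[0,0,0],15]

```text
t: 21.6
tool_pos: [0.5205, -0.1579, 0.1437]
eef_rot: [-0.157, -3.138, 0.001]
wrist_force: [-0.4, -0.5, 0.5]
gripper_width: 0.244
```

```bash
python3 f.py
```

```text
t 21.8 p [ 0.5206 -0.1578  0.1438] along -15.4 across 2.5 F [ 0.01 -0.51  0.8 ] T [-0.21  0.09  0.01]
```

move_arm:
  increments:
    - [[0,0,0],[0,-0.05,0],15]
    - [[0,0,0],[0,-0.05,0],15]
    - [[0,0,0],[0,0,0],15]

```text
t: 22.18
tool_pos: [0.52, -0.1632, 0.1437]
eef_rot: [-0.157, -3.138, 0.002]
wrist_force: [-0.1, -1.0, -0.1]
gripper_width: 0.246
```

```bash
python3 f.py
```

```text
t 22.375 p [ 0.5201 -0.1629  0.1437] along -20.6 across 2.5 F [-0.42 -1.74  0.13] T [-0.69  0.05  0.03]
```

The sideways force and torque jumped (Fy −1.7 N, Tx −0.69 Nm). The rounded tip is likely starting over the well's near edge, so I creep 2 mm.

move_arm:
  increments:
    - [[0,0,0],[0,-0.04,0],15]
    - [[0,0,0],[0,0,0],15]

```text
t: 22.62
tool_pos: [0.5198, -0.1648, 0.1436]
eef_rot: [-0.157, -3.137, 0.001]
wrist_force: [-0.0, -2.5, -1.8]
gripper_width: 0.249
```

```bash
python3 f.py
```

```text
t 22.825 p [ 0.5197 -0.1647  0.1435] along -22.4 across 2.4 F [-0.23 -2.93 -2.71] T [-0.92  0.08 -0.02]
```

move_arm:
  increments:
    - [[0,0,0],[0,-0.03,0],15]
    - [[0,0,0],[0,0,0],15]

```text
t: 23.08
tool_pos: [0.5196, -0.1657, 0.1437]
eef_rot: [-0.156, -3.138, -0.001]
wrist_force: [-0.2, -0.1, -1.8]
gripper_width: 0.25
```

```bash
python3 f.py; python3 - <<'E'
from h import *
p=np.array(bot.read_state()['tool_pos'])+[-.003,0,0]; out=[]
for n in('side','top'):
  im=cv2.resize(imaging.camera(n),None,fx=5,fy=5,interpolation=cv2.INTER_CUBIC); a=(proj(n,p-[0,0,.07])[0]*5+2).astype(int)
  out.append(im[max(0,a[1]-250):,max(0,a[0]-200):][:500,:400])
cv2.imwrite('pics/s4.png',np.hstack(out))
E
```

```text
t 23.275 p [ 0.5197 -0.1658  0.1437] along -23.5 across 2.5 F [ 0.26 -0.2  -1.73] T [ 0.01 -0.02 -0.04]
```

View pics/s4.png

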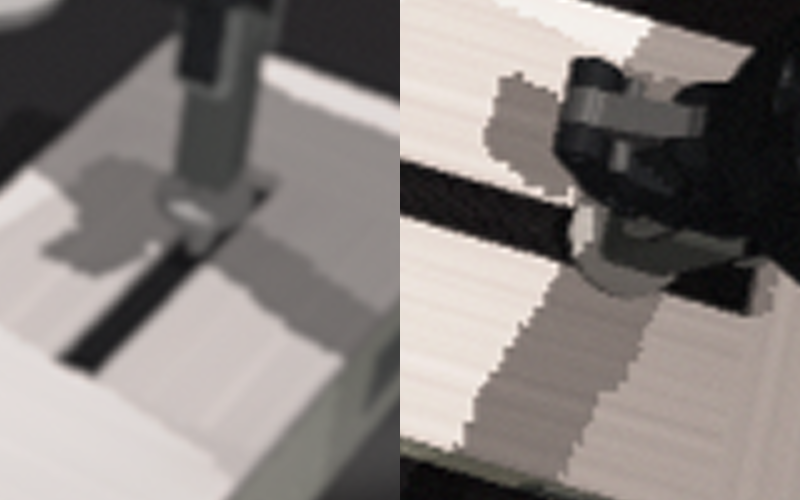

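The force is back to pure weight (−1.8 N) with no side load, so the tip has dropped into the well. The picture shows the probe upright over the slot: the tube enters at (195,245) in the side view, between the slot edges. I stop here and lower.

move_arm:
  increments:
    - [[0,0,0],[0,0,0.06],15]
    - [[0,0,0],[0,0,0.06],15]
    - [[0,0,0],[0,0,0.06],15]
    - [[0,0,0],[0,0,0.06],15]
    - [[0,0,0],[0,0,0],15]

```text
t: 24.0
tool_pos: [0.5195, -0.166, 0.1314]
eef_rot: [-0.157, -3.137, -0.0]
wrist_force: [0.2, -0.3, -1.1]
gripper_width: 0.251
```

```bash
python3 f.py
```

```text
t 24.2 p [ 0.5198 -0.1661  0.1318] along -23.7 across 2.6 F [ 0.24 -0.03 -1.52] T [-0.03  0.    0.02]
```

Nothing is in contact and the tube is going in freely. I creep down the remaining 4–5 mm to the lid.

move_arm:
  increments:
    - [[0,0,0],[0,0,0.03],15]
    - [[0,0,0],[0,0,0.03],15]
    - [[0,0,0],[0,0,0],15]

```text
t: 24.58
tool_pos: [0.5196, -0.166, 0.1285]
eef_rot: [-0.157, -3.137, 0.0]
wrist_force: [0.3, -0.2, -0.4]
gripper_width: 0.249
```

```bash
python3 f.py
```

```text
t 24.775 p [ 0.5198 -0.1661  0.1288] along -23.7 across 2.5 F [-0.25  0.58 -1.66] T [ 0.   -0.01 -0.02]
```

move_arm:
  increments:
    - [[0,0,0],[0,0,0.02],15]
    - [[0,0,0],[0,0,0.01],15]
    - [[0,0,0],[0,0,0],15]

```text
t: 25.15
tool_pos: [0.5198, -0.1661, 0.1275]
eef_rot: [0.157, 3.137, -0.0]
wrist_force: [-0.7, -0.5, 3.0]
gripper_width: 0.246
```

```bash
python3 f.py
```

```text
t 25.35 p [ 0.5198 -0.1661  0.1275] along -23.7 across 2.6 F [-0.72 -0.18  3.12] T [ 0.03  0.27 -0.  ]
```

The collar is on the lid: contact at TCP 0.1275, close to the expected 0.127. Now I open, then retreat straight up.

move_arm:
  increments:
    - [[0,0,0],[0,0,0],26]
    - [[0,0,0],[0,0,0],32]
    - [[0,0,0],[0,0,0],45]
    - [[0,0,0],[0,0,0],70]
    - [[0,0,0],[0,0,0],85]
    - [[0,0,0],[0,0,0],85]
    - [[0,0,0],[0,0,0],85]

```text
t: 26.22
tool_pos: [0.5197, -0.166, 0.1272]
eef_rot: [-0.157, -3.138, 0.0]
wrist_force: [-0.8, 0.5, 0.1]
gripper_width: 0.996
```

move_arm:
  increments:
    - [[0,0,0],[0,0,-0.1],85]
    - [[0,0,0],[0,0,-0.3],85]
    - [[0,0,0],[0,0,-0.5],85]
    - [[0,0,0],[0,0,-0.6],85]
    - [[0,0,0],[0,0,-0.6],85]
    - [[0,0,0],[0.5,0,-0.3],85]
    - [[0,0,0],[0.7,0,0],85]
    - [[0,0,0],[0.7,0,0],85]
    - [[0,0,0],[0.7,0,0],85]
    - [[0,0,0],[0.4,0,0],85]
    - [[0,0,0],[0,0,0],85]
    - [[0,0,0],[0,0,0],85]

```text
t: 27.72
tool_pos: [0.3715, -0.1514, 0.2476]
eef_rot: [0.157, 3.136, -0.001]
wrist_force: [-0.2, -0.9, 0.5]
gripper_width: 0.995
```

```bash
python3 - <<'E'
import w
from h import *
o=[imaging.camera(n) for n in('side','top')]; cv2.imwrite('pics/end.png',np.hstack([cv2.resize(o[0][70:420,130:450],None,fx=1.25,fy=1.25),cv2.resize(o[1][70:420,120:520],(400,437))]))
m={}
for n in('side','top'):
  for t in('probe_grip','probe_collar'):
    e=[.517,-.166,.127 if t=='probe_grip' else .08]
    pr=proj(n,e)[0]; print(n,t,'exp',pr.round(1),[np.round(d['location'],1).tolist() for d in models.landmark_of(t,n) if np.linalg.norm(pr-d['location'])<20])
E
```

```text
t 27.725 pos [ 0.3715 -0.1514  0.2476] q [-0.387  0.015 -0.208  1.347 -0.    -0.287] F [-0.24 -0.87  0.46] w 0.9951660051474355
[[-9.95e-01  9.97e-02  1.20e-03]
 [ 9.97e-02  9.95e-01 -5.00e-04]
 [-1.20e-03 -4.00e-04 -1.00e+00]]
jaw yaw 84.27653041681961Traceback (most recent call last):
  File "<stdin>", line 3, in <module>
    return _nx.concatenate(arrs, 1, dtype=dtype, casting=casting)
           ~~~~~~~~~~~~~~~^^^^^^^^^^^^^^^^^^^^^^^^^^^^^^^^^^^^^^^
ValueError: all the input array dimensions except for the concatenation axis must match exactly, but along dimension 0, the array at index 0 has size 438 and the array at index 1 has size 437
```

```bash
python3 - <<'E'
from h import *
o=[imaging.camera(n) for n in('side','top')]; cv2.imwrite('pics/end.png',np.hstack([cv2.resize(o[0][70:420,130:450],(400,437)),cv2.resize(o[1][70:420,120:520],(400,437))]))
for n in('side','top'):
  for t in('probe_grip','probe_collar'):
    e=[.517,-.166,.127 if t=='probe_grip' else .08]
    pr=proj(n,e)[0]; print(n,t,'exp',pr.round(1),[np.round(d['location'],1).tolist() for d in models.landmark_of(t,n) if np.linalg.norm(pr-d['location'])<20])
E
```

```text
side probe_grip exp [366.1 121.7] [[368.4, 123.2]]
side probe_collar exp [362.8 142.4] [[359.9, 142.3]]
top probe_grip exp [449.4 281.8] [[452.0, 280.6]]
top probe_collar exp [439.4 284.8] [[438.4, 281.0]]
```

View pics/end.png

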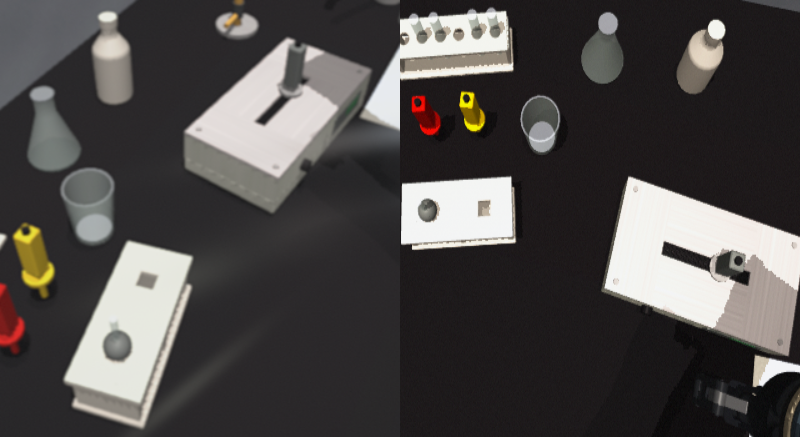

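The probe stands upright with its collar on the lid (side (292,85), top (728,265)). The holder hole is empty, the rod and beaker are where they were, and the gripper is clear.

```bash
python3 -c "
from rig import bot
print(bot.finish_job(), bot.read_state()['t'])"
```

```text
the job is handed in; nothing more can be done
the job is handed in; nothing more can be done
```

The grey probe is seated in the heater's well with its collar on the lid, released, and the job is handed in at about 28 s of the 53 s allowed.

- **Pick and insertion:** I took the grey probe from the holder, left the red and yellow look-alikes alone, and put its tip in at the +y end of the slot.
- **Drag:** I dragged it along the slot with a light press of about 2 N, in 5 mm steps.
- **Drop into the well:** The tip began to drop about 21 mm beyond the slot's middle and was free about 23.5 mm beyond it. As it crossed the well's edge the side force briefly reached about 3 N, so I crept the last 3.5 mm. It then fell to zero, leaving only the probe's weight.
- **Setting down:** The collar met the lid at a tool height of 127.5 mm (127 mm expected), pressing with about 5 N. I then opened the gripper and backed away.

**Last checks:** The final pictures show the probe upright on the lid. The rod and beaker look undisturbed, and the arm is clear. The networks' positions for the probe agreed with mine to within about 4 pixels. The first try at the final picture failed on a script error and was repeated; no other check failed. The probe sat about 3 mm off-centre in the jaws, which I corrected before entering the slot.

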